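# Pack the whole bones into their tray

### The arm

A 6-joint arm with a two-finger parallel gripper is mounted at the origin on the work surface. World frame = base frame: x ahead of the robot, y to its left, z up, the work surface at z = 0. Lengths are in m, angles in rad, forces in N, time in s.
With the tool pointing down it reaches from about 0.35 to 0.85 m from the base axis. Payload 8.1 kg.
Tool frame: the origin (TCP) lies on the mounting face of the last link; the fingertips stand 186 mm ahead of it and the grasp point (between the pads) lies 167 mm ahead of it; z points along the fingers, y is the line along which they close (so a half turn about z gives the same grasp; the last joint's range is limited). The gripper opens to 93 mm and grips with 3 to 60 N. Pads are 15 mm wide; open, the fingers measure 128 mm over their backs; the gripper's body (75 mm by 188 mm) begins 65 mm behind the grasp point.
Start: joints at [1.088, 0.13, 1.488, -0, 1.523, -0.085], TCP at [0.232, 0.553, 0.405] pointing down, gripper open.
Joint ranges: [-2.96, 2.96], [-0.89, 2.26], [0.02, 2.5], [-1.34, 4.48], [0, 2.73], [-2.66, 2.66]. Speed limits (rad/s): [2.39, 2.39, 2.79, 3.14, 3.14, 3.14].

### API

Orientations are given as a rotation vector (axis times angle).
In Python, from plant import * gives the robot as it stands. The module is installed in compiled form; this text tells all that it offers.
- The arm moves only by the tool arm_command, never from a script. Its argument "increments" is a list of rows, each a list of 6 numbers: the shift along the tool's x, y, z in units of 0.2 m (1.0 is 0.2 m), then the turn, a rotation vector about the tool's x, y, z in units of pi rad (1.0 is pi rad). A call has exactly 5 rows; each row is the pose to reach, as a shift and turn from the pose commanded when the call began, along the tool's axes at that moment, turning the shorter way round; what a row does not reach only later rows make up. A row lasts 1/8 s, in which the tool goes at most 62.5 mm and 10.7 degrees, less where a joint would pass 70% of its speed; a pose out of reach is approached as far as the arm can. A call with a number of a shift or a turn outside -1 to 1 is refused whole. A call with a gripper value outside its range is refused whole. "fingers" is the closure, from -1 (fully open) to 1 (shut), set as the call begins (left out, the last holds). The fingers move at their own pace and stop on an object; "force" is the grip in N (left out, the last holds). Time passes only in rows, so rows that repeat a pose let the fingers close, or fill a call up. It gives the time, the measured TCP pose, the force, the opening and the grip force at its end, in the units of the state.
- read_state(): the state, without advancing time (a new reading comes with each control period).
- read_camera(name): name is "side" or "top" or "wrist"; returns a dict with "image" (384x512x3 uint8, red, green, blue), "fx", "fy", "cx", "cy" (pixels), "T" (4x4, takes a point from camera to world coordinates). Camera axes: x right, y down, z forward; pixel columns grow to the right and rows downward; lengths in m; the calibration is good to about 2 mm. A picture is of the moment at which its call begins. There is no depth.
- close_job(): hands the job in; it is judged then, once.
The state is a dict: "t": time; "q": joint angles; "dq": joint speeds; "joint_torque": joint torques, N m; "tool_pos": TCP position; "orientation": TCP orientation; "force": force on the tool from outside, world axes, zero at the start; "wrist_torque": the same for the moment, N m; "opening": finger opening in m; "gripper_force": force on a finger pad.
Only numpy, scipy, OpenCV 4.12 (cv2) and the standard library are available. Lean on these libraries where they do the work, as an engineer would, in place of code of your own. Each camera call takes 0.05 s, during which the arm holds its last target. There are 200 camera calls.

### The job

Pack the three whole bones, the ones with knuckles at both ends, into the grey tray: each lying flat in the cradle whose pocket is made for its length. They are fragile, so lay them down gently and do not drop them in. Leave the two snapped bones and the rib lying where they are.

Things in the scene. Friction and masses are not known exactly. Their poses are not given: they have to be found in the camera images.
- bone_long_mid (a point): Centre of the longest whole bone: tan, 130 mm long, lying flat, a round shaft 16 mm thick with two side-by-side round knuckles at BOTH ends (each end 40 mm wide, 22 mm high and long); bare shaft 86 mm. The point is half-way along the shaft and half-way up, 11 mm above what the bone lies on. x along the shaft, y across it, z up. About 70 g.
- bone_medium_mid (a point): Centre of the middle-sized whole bone: tan, 106 mm long, lying flat, a round shaft 16 mm thick with two side-by-side round knuckles at BOTH ends (each end 40 mm wide, 22 mm high and long); bare shaft 62 mm. The point is half-way along the shaft and half-way up, 11 mm above what the bone lies on. x along the shaft, y across it, z up. About 55 g.
- bone_short_mid (a point): Centre of the shortest whole bone: tan, 84 mm long, lying flat, a round shaft 16 mm thick with two side-by-side round knuckles at BOTH ends (each end 40 mm wide, 22 mm high and long); bare shaft 40 mm. The point is half-way along the shaft and half-way up, 11 mm above what the bone lies on. x along the shaft, y across it, z up. About 45 g.
- snapped_a_mid (a point): Centre of a snapped bone: the same tan shaft, 110 mm long, with knuckles at its +x end only; the -x end is a blunt 22 mm thick stump with splinters and a dark hollow. Point 11 mm above the table, x along the shaft. It does not belong in the tray.
- snapped_b_mid (a point): Centre of a second snapped bone, as the other but 88 mm long: knuckles at its +x end only, splintered stump at -x. Point 11 mm above the table, x along the shaft. It does not belong in the tray.
- rib_mid (a point): Middle of a rib: a smooth tan curved bar 12 mm thick and 127 mm long overall, without knuckles. Point half-way along it and 6 mm above the table; x along its chord. It does not belong in the tray.
- cradle_long_seat (a point): Centre of the dark floor of the fixed cradle for the 130 mm bone: pocket 146 mm (x) by 54 mm (y) between white lips 8 mm high that leave the middle 56 mm of each long side open for fingers; 160 by 70 mm outside, like the others. Point on the floor, 18 mm above the table; a bone in it has its centre 11 mm above this point. x along the pocket, z up.
- cradle_medium_seat (a point): Centre of the dark floor of the fixed cradle for the 106 mm bone: pocket 122 mm (x) by 54 mm (y) between white lips 8 mm high that leave the middle 56 mm of each long side open for fingers; 160 by 70 mm outside, like the others. Point on the floor, 18 mm above the table; a bone in it has its centre 11 mm above this point. x along the pocket, z up.
- cradle_short_seat (a point): Centre of the dark floor of the fixed cradle for the 84 mm bone: pocket 100 mm (x) by 54 mm (y) between white lips 8 mm high that leave the middle 56 mm of each long side open for fingers; 160 by 70 mm outside, like the others. Point on the floor, 18 mm above the table; a bone in it has its centre 11 mm above this point. x along the pocket, z up.
- tray: Low grey plastic tray, 172 mm (x) by 234 mm (y), rim 16 mm high (lower than the cradle floors), fixed to the table, holding the three cradles side by side, 74 mm apart along its y axis, in any order. Origin at the centre of its underside.
Things that resemble listed ones, but are neither listed nor needed, are in the scene too. What is shaped like the part that bears bone_long_mid but orange is not meant. What is shaped like the part that bears bone_short_mid but purple is not meant.

How it is judged:
At the end, for the whole second after the job is handed in: Each whole bone lies flat and at rest in the cradle for its length: centre within 14 mm of the cradle's centre from above and 5 to 15 mm over its floor, shaft along the pocket within 0.25 rad, either way round. Snapped bones and rib within 30 mm of where they began (horizontal distance between bone_long_mid and cradle_long_seat below 0.014 m and z of bone_long_mid in the frame of cradle_long_seat between 0.005 and 0.015 m and angle between the x axis of bone_long_mid and the x axis of cradle_long_seat, either way round below 0.25 rad and linear speed of each of bone_long, bone_medium, bone_short below 0.02 m/s and horizontal distance between bone_medium_mid and cradle_medium_seat below 0.014 m and z of bone_medium_mid in the frame of cradle_medium_seat between 0.005 and 0.015 m and angle between the x axis of bone_medium_mid and the x axis of cradle_medium_seat, either way round below 0.25 rad and horizontal distance between bone_short_mid and cradle_short_seat below 0.014 m and z of bone_short_mid in the frame of cradle_short_seat between 0.005 and 0.015 m and angle between the x axis of bone_short_mid and the x axis of cradle_short_seat, either way round below 0.25 rad and distance of each of snapped_a_mid, snapped_b_mid, rib_mid from where it was at the start of the episode below 0.03 m); the robot touches nothing.
It fails at once if a whole bone is dropped or thrown into its cradle (faster than 0.7 m/s within 50 mm of its seat) ((horizontal distance between bone_long_mid and cradle_long_seat below 0.05 m and z of bone_long_mid in the frame of cradle_long_seat below 0.05 m and linear speed of bone_long above 0.7 m/s) or (horizontal distance between bone_medium_mid and cradle_medium_seat below 0.05 m and z of bone_medium_mid in the frame of cradle_medium_seat below 0.05 m and linear speed of bone_medium above 0.7 m/s) or (horizontal distance between bone_short_mid and cradle_short_seat below 0.05 m and z of bone_short_mid in the frame of cradle_short_seat below 0.05 m and linear speed of bone_short above 0.7 m/s)).
It fails at once if a snapped bone or the rib is moved more than 30 mm from where it lay (distance of any of snapped_a_mid, snapped_b_mid, rib_mid from where it was at the start of the episode above 0.03 m).
It also fails if it takes over 93 s, if anything falls off the work surface, if the arm or the gripper's body presses on something with over 40 N, if the wrist force passes 120 N, or if a joint passes its speed limit or range.

## Working session

There is one attempt and no reset: what is moved stays moved. The work goes in short steps, Python scripts to look and compute and a tool call to move; the robot and the scene stay as the last step left them, time stands still between calls to the robot, and variables do not carry over. Pictures are saved under pics/ and viewed, at most 14 in all, crops included, and the job is handed in when it is done.

Besides the shell and the picture viewer there is one more tool, called after "Call:" as name(argument=value, ...), one argument or row to a line, values as JSON. arm_command: Moves the arm, as the interface text tells. Shifts and turns lie within -1 to 1; 1 stands for 0.2 m of shift or pi rad of turn. Its arguments: {"type":"object","properties":{"increments":{"type":"array","items":{"type":"array","items":{"type":"number","minimum":-1,"maximum":1}}},"fingers":{"type":"number"},"force":{"type":"number"}},"required":["increments"]}

```bash
mkdir -p pics; python3 - <<'E'
from plant import *
import cv2,pickle
d={}
for n in("top","side"):
    c=read_camera(n);d[n]=c;cv2.imwrite(f"pics/{n}0.png",c["image"][:,:,::-1])
    print(n,c["fx"],c["cx"],c["cy"],c["T"].round(3).tolist())
pickle.dump(d,open("c0.pkl","wb"))
s=read_state();print(s)
E
```

```text
top 479.543493226192 267.79453615576836 195.12561241629183 [[0.025, -0.983, 0.18, 0.337], [-1.0, -0.023, 0.012, 0.036], [-0.007, -0.18, -0.984, 1.175], [0.0, 0.0, 0.0, 1.0]]
side 428.09962291907067 258.24604525620623 189.67249295813224 [[0.969, -0.177, 0.173, 0.357], [-0.247, -0.694, 0.676, -0.684], [0.001, -0.698, -0.716, 0.803], [0.0, 0.0, 0.0, 1.0]]
{'t': 0.1, 'q': array([ 1.08762576e+00,  1.31107030e-01,  1.48915062e+00, -1.20624003e-05,
        1.52298490e+00, -8.53918586e-02]), 'dq': array([-0.0003634 , -0.00115611, -0.00177809,  0.00087136, -0.00084838,
       -0.0003529 ]), 'joint_torque': array([ 1.26517066e-04, -5.61342573e+01, -4.93092978e+01,  7.68906064e-02,
        2.93193420e-02, -2.75960878e-05]), 'tool_pos': array([0.23230852, 0.55298974, 0.40379016]), 'orientation': array([-6.20627833e-01, -3.07921819e+00,  2.49258277e-03]), 'force': array([ 0.2733502 , -0.44559442, -0.02402087]), 'wrist_torque': array([ 0.00192345,  0.02041761, -0.00183521]), 'gripper_force': 0.0, 'opening': 0.09287635216553375}
```

View pics/top0.png

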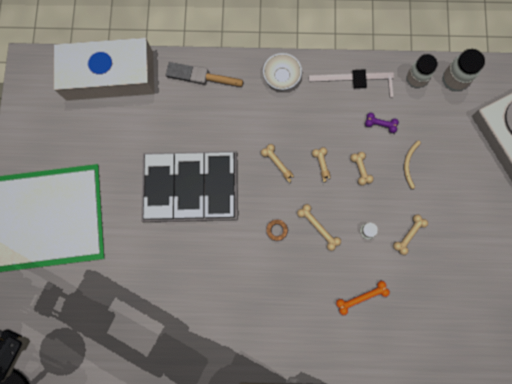

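View pics/side0.png

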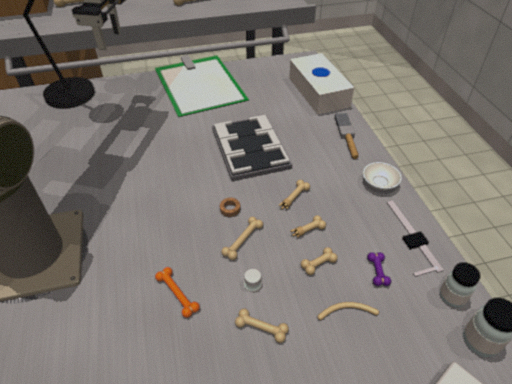

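The top view shows the whole bones: long at about (319,227), medium (411,234) and short (362,168). The snapped bones are at (278,163) and (322,165), and the rib is at (412,165). The cradles in columns 159, 189 and 219 have dark floors about 38, 49 and 58 px long, so they are short, medium and long.

```bash
cat > h.py <<'E'
import numpy as np,cv2
from scipy.spatial.transform import Rotation as R
def ray(c,uv,z):
    uv=np.atleast_2d(uv).astype(float)
    d=np.c_[(uv[:,0]-c["cx"])/c["fx"],(uv[:,1]-c["cy"])/c["fy"],np.ones(len(uv))]@c["T"][:3,:3].T
    o=c["T"][:3,3]
    return (o+d*((z-o[2])/d[:,2])[:,None])[:,:2]
def blobs(c,lo,hi,z,amin,amax):
    m=cv2.inRange(cv2.cvtColor(c["image"],cv2.COLOR_RGB2HSV),lo,hi)
    out=[]
    for k in cv2.findContours(m,cv2.RETR_EXTERNAL,cv2.CHAIN_APPROX_NONE)[0]:
        a=cv2.contourArea(k)
        if amin<a<amax:
            w=ray(c,k[:,0],z); (x,y),(a1,a2),t=cv2.minAreaRect((w*1000).astype(np.float32))
            if a1<a2:a1,a2,t=a2,a1,t+90
            M=cv2.moments(k); out.append((M["m10"]/M["m00"],M["m01"]/M["m00"],x,y,a1,a2,t%180))
    return np.array(out)
E
python3 - <<'E'
from h import *;import pickle
np.set_printoptions(suppress=True,precision=1,linewidth=150)
d=pickle.load(open("c0.pkl","rb"))
for n in d:
    c=d[n]; print(n,"tan",blobs(c,(12,70,70),(28,255,255),.011,80,1500),sep="\n")
    print("dark",blobs(c,(0,0,0),(180,255,45),.018,400,4000),sep="\n")
E
```

```text
top
tan
[[ 362.6  297.4  309.  -181.3  121.9   32.1  114.5]
 [ 276.5  229.6  465.4   26.    48.4   48.3  136.3]
 [ 410.1  234.3  462.3 -298.7  103.    37.2  143.5]
 [ 318.8  227.   474.7  -76.4  127.4   37.    42.7]
 [ 361.4  168.1  624.2 -181.8   80.2   37.2   16.6]
 [ 321.7  161.5  630.3  -80.6   85.1   36.5    7.4]
 [ 276.4  160.9  634.7   22.   105.9   36.2   44.5]
 [ 409.6  164.   638.3 -303.9  123.1   31.1  171.9]
 [ 223.9   79.5  850.8  170.5   97.2   20.3   80. ]]
dark
[[   9.8  357.6  154.3  627.1  123.7   66.5    7.2]
 [ 470.7   61.4  911.8 -464.7   69.3   58.1  136. ]]
side
tan
[[ 261.9  325.2  462.5 -298.5  104.3   40.4  143.4]
 [ 347.   308.3  639.2 -308.7  123.8   33.1  171.1]
 [ 177.4  291.7  309.  -180.5  124.4   30.3  114.3]
 [ 318.4  260.7  625.2 -182.4   84.6   40.2   16.7]
 [ 241.5  238.3  475.4  -76.3  130.8   39.4   42.7]
 [ 309.4  226.3  633.8  -88.6   88.3   39.7   20.6]
 [ 229.5  206.3  464.7   23.8   60.5   47.6   77.5]
 [ 294.6  193.5  634.9   22.6  115.5   38.1   44.2]
 [ 351.3  145.6  852.3  171.   111.8   20.5   79.6]
 [  44.3   77.5  -34.9  778.1   99.3   76.   106.5]
 [   6.2   78.1 -160.2  840.5  224.1   56.2   98.5]
 [  35.5   59.8  -76.2  910.4  101.8   69.4  108. ]
 [  59.5   56.9    6.8  910.6   90.6   46.9  106. ]
 [  38.     6.9 -112.4 1407.   146.4   66.    91.8]
 [  11.8    7.2 -219.8 1429.9  196.1  112.5   98.5]]
dark
[[ 498.9  314.1  925.6 -394.    74.8   50.5   53.3]
 [ 465.7  274.3  916.2 -298.3   61.5   49.8   34.3]
 [  13.9  154.4  -73.9  371.   284.4   82.5   98.5]
 [  95.4    8.4  116.2 1282.9  223.8  168.6   75.3]
 [  63.    81.6  -37.3 1015.   939.8  151.4  103.9]]
```

```bash
cat >> h.py <<'E'
def plan(p,o,target,yaw):
    """calls (last rows) from measured pose to TCP target with tool x at world yaw (deg, mod 180)"""
    p=np.array(p,float);Rm=R.from_rotvec(o)
    y=np.radians(yaw);c,s=np.cos(y),np.sin(y)
    best=None
    for k in(1,-1):
        Rt=R.from_matrix(np.array([[c*k,s*k,0],[s*k,-c*k,0],[0,0,-1]]).T.copy()) if 0 else R.from_matrix(np.array([[c*k,s*k,0],[s*k,-c*k,0],[0,0,-1]]))
        v=(Rm.inv()*Rt)
        if best is None or v.magnitude()<best[1].magnitude(): best=(Rt,v)
    Rt,v=best; q1=np.arctan2(target[1],target[0])
    ty=np.arctan2(Rt.as_matrix()[1,0],Rt.as_matrix()[0,0])
    q6=np.degrees((q1+np.pi/2-ty+np.pi)%(2*np.pi)-np.pi)
    print("turn deg",np.degrees(v.as_rotvec()).round(1),"q6 at end ~",q6.round())
    for i in range(5):
        d=Rm.inv().apply(np.array(target)-p); r=(Rm.inv()*Rt).as_rotvec()
        f=min(1,.2/max(abs(d).max(),1e-9),0.9/max(np.linalg.norm(r),1e-9)) 
        print("call",(d*f/.2).round(3).tolist(),(r*f/np.pi).round(4).tolist(),"steps mm",(np.linalg.norm(d*f)*1000).round())
        p=p+Rm.apply(d*f);Rm=Rm*R.from_rotvec(r*f)
        if f==1:break
E
python3 - <<'E'
from h import *;import pickle
from plant import read_state
np.set_printoptions(suppress=True,precision=1,linewidth=150)
d=pickle.load(open("c0.pkl","rb"))
c=d["top"];im=c["image"]
print(im[185,180:245,:].max(1))
for t in (50,65,80):
  for n in d:
    b=blobs(d[n],(0,0,0),(180,255,t),.018,150,4000); 
    b=b[(abs(b[:,2]-590)<120)&(b[:,3]>100)&(b[:,3]<480)] if len(b) else b; print(t,n,b,sep="\n")
s=read_state()
plan(s["tool_pos"],s["orientation"],(.475,-.0764,.27),42.7)
E
```

```text
[ 59  59  58  59  59  58  59  59  59  58  59  59  61  59  61  60  61  61  61  61  61  62  57  45  50  60  61  62  60  62  62  62  61  61  60  62  61
  62  61  61  61  62  61  61  61  61  62  62  61  61  61  62  59  52  78 104 102 100 125 138 140 139 137 137 137]
50
top
[]
50
side
[]
65
top
[[191.9 184.4 570.6 244.6 222.8 138.5  92.2]]
65
side
[[251.9 146.7 567.8 239.8 221.4 156.9  92.5]]
80
top
[[191.8 184.8 571.4 244.6 222.9 141.3  92.2]]
80
side
[[253.3 150.9 567.5 230.7 243.2 169.2  92.3]]
turn deg [ -0.1  -0.1 -65.5] q6 at end ~ -142.0
call [-0.962, -1.0, 0.277] [-0.0002, -0.0001, -0.1497] steps mm 283.0
call [-0.304, -1.0, 0.208] [-0.0001, -0.0001, -0.1128] steps mm 213.0
call [0.055, -0.938, 0.187] [-0.0001, -0.0001, -0.1013] steps mm 192.0
```

```bash
python3 - <<'E'
from h import *;import pickle
np.set_printoptions(suppress=True,precision=1,linewidth=150)
d=pickle.load(open("c0.pkl","rb"))
for n,box in(("top",(140,240,145,225)),("side",(205,295,108,182))):
    c=d[n];g=c["image"].min(2);u0,u1,v0,v1=box
    for t in(150,170):
        m=np.zeros_like(g);m[v0:v1,u0:u1]=(g[v0:v1,u0:u1]>t)*255
        k=np.argwhere(m)[:,::-1]
        print(n,t,len(k),cv2.minAreaRect((ray(c,k,.026)*1000).astype(np.float32)))
        cv2.imwrite(f"pics/w_{n}{t}.png",cv2.resize(m[v0:v1,u0:u1],None,fx=4,fy=4,interpolation=0))
im=np.hstack([cv2.resize(cv2.imread(f"pics/w_{n}150.png"),(400,330)) for n in d]);cv2.imwrite("pics/w.png",im)
# dark pocket rects: dark pixels in lip-only end zones
c=d["top"];hsv=c["image"].max(2)
for u0,u1 in((148,172),(177,202),(207,234)):
    m=np.zeros_like(hsv);m[148:216,u0:u1]=(hsv[148:216,u0:u1]<70)*255
    k=np.argwhere(m)[:,::-1];print(u0,cv2.minAreaRect((ray(c,k,.018)*1000).astype(np.float32)))
E
```

```text
top 150 1657 ((569.1397705078125, 244.6750030517578), (159.2746124267578, 215.71475219726562), 2.6435720920562744)
top 170 1223 ((569.0802001953125, 243.32382202148438), (156.54074096679688, 213.08126831054688), 2.7785181999206543)
side 150 775 ((569.9876708984375, 244.95806884765625), (159.93435668945312, 219.2739715576172), 2.739741563796997)
side 170 461 ((569.8074951171875, 244.03598022460938), (156.86851501464844, 214.7073211669922), 2.5869407653808594)
148 ((567.0447387695312, 316.9871520996094), (94.22325134277344, 56.973304748535156), 3.5300350189208984)
177 ((570.6299438476562, 244.06544494628906), (115.82659149169922, 59.42481231689453), 3.400355339050293)
207 ((573.4599609375, 167.86260986328125), (138.5391845703125, 64.35029602050781), 2.191941022872925)
```

View pics/w.png

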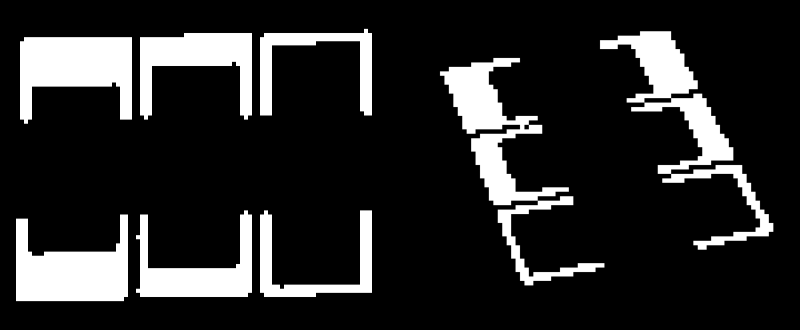

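Call:
arm_command(
  increments=[
    [-0.96,-1,0.2,0,0,-0.15],
    [-0.96,-1,0.2,0,0,-0.15],
    [-0.96,-1,0.2,0,0,-0.15],
    [-0.96,-1,0.2,0,0,-0.15],
    [-0.96,-1,0.2,0,0,-0.15],
  ],
  fingers=-0.3,
  force=12,
)

```text
t: 0.72
tool_pos: [0.3323, 0.2919, 0.3638]
orientation: [0.113, -3.139, 0.002]
force: [1.1, 0.6, -0.1]
opening: 0.061
gripper_force: 0.0
```

Call:
arm_command(
  increments=[
    [-0.3,-1,0.2,0,0,-0.11],
    [-0.3,-1,0.2,0,0,-0.11],
    [-0.3,-1,0.2,0,0,-0.11],
    [-0.3,-1,0.2,0,0,-0.11],
    [-0.3,-1,0.2,0,0,-0.11],
  ],
)

```text
t: 1.35
tool_pos: [0.4067, 0.0969, 0.3237]
orientation: [0.646, -3.073, 0.001]
force: [-0.1, -0.3, 0.0]
opening: 0.0607
gripper_force: 0.0
```

The mask picture shows the three cradles: short pocket on the left, medium in the middle, long on the right. Both views put the tray centre at (0.5696, 0.2448), yaw 2.6°. That gives seats at short (0.566, 0.319), medium (0.570, 0.245) and long (0.573, 0.171).

```bash
cat > p.py <<'E'
import sys
from h import *
from plant import read_state
s=read_state();a=list(map(float,sys.argv[1:]))
print("q6",np.degrees(s["q"][5]).round(1),"tool",s["tool_pos"].round(4),"open",round(s["opening"],4))
plan(s["tool_pos"],s["orientation"],a[:3],a[3])
E
python3 p.py .475 -.0764 .27 42.7
```

```text
q6 -107.3 tool [0.4067 0.0969 0.3237] open 0.0607
turn deg [  0.   -0.1 -19. ] q6 at end ~ -142.0
call [0.035, -0.931, 0.269] [0.0001, -0.0006, -0.1054] steps mm 194.0
```

Call:
arm_command(
  increments=[
    [0.035,-0.93,0.27,0,0,-0.105],
    [0.035,-0.93,0.27,0,0,-0.105],
    [0.035,-0.93,0.27,0,0,-0.105],
    [0.035,-0.93,0.27,0,0,-0.105],
    [0.035,-0.93,0.27,0,0,-0.105],
  ],
)

```text
t: 1.98
tool_pos: [0.4758, -0.0733, 0.2702]
orientation: [1.146, -2.924, -0.002]
force: [0.5, -0.2, -0.2]
opening: 0.0608
gripper_force: 0.0
```

```bash
python3 - <<'E'
from plant import *
from h import *
np.set_printoptions(suppress=True,precision=1)
c=read_camera("wrist");cv2.imwrite("pics/wr1.png",c["image"][:,:,::-1])
print(blobs(c,(12,70,70),(28,255,255),.011,300,90000))
E
python3 p.py .475 -.0764 .189 42.7
```

```text
[[ 336.   373.7  539.1   84.   343.6   50.7  132.7]
 [ 379.2  322.3  481.9   85.2   71.    19.6   53.9]
 [ 115.8  322.6  635.7  -81.4   70.8   19.8   31.8]
 [ 358.1  253.7  448.4   21.9   47.9   18.2   79.5]
 [  23.5  231.6  625.2 -186.2   87.3   41.1   14.5]
 [ 244.5  187.6  475.8  -78.3  130.2   38.4   42.7]]
q6 -147.7 tool [ 0.4756 -0.0725  0.2706] open 0.0605
turn deg [ 0.1 -0.   0.2] q6 at end ~ -142.0
call [0.015, -0.013, 0.408] [0.0004, -0.0, 0.001] steps mm 82.0
```

View pics/wr1.png

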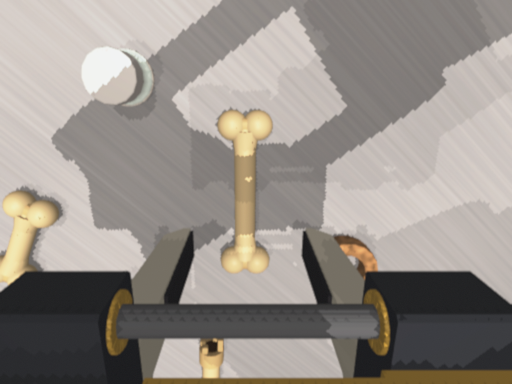

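The wrist view shows the long bone at (245,188) between the fingers' line. It measures (0.4758, -0.0783) and 130 mm long, which agrees with the top view.

Call:
arm_command(
  increments=[
    [0.016,-0.016,0.1,0,0,0],
    [0.016,-0.016,0.2,0,0,0],
    [0.016,-0.016,0.3,0,0,0],
    [0.016,-0.016,0.37,0,0,0],
    [0.016,-0.016,0.408,0,0,0],
  ],
)

```text
t: 2.65
tool_pos: [0.4754, -0.0768, 0.1888]
orientation: [1.151, -2.923, -0.001]
force: [0.0, 0.3, 1.3]
opening: 0.0607
gripper_force: 0.0
```

Call:
arm_command(
  increments=[
    [0,0,0,0,0,0],
    [0,0,0,0,0,0],
    [0,0,0,0,0,0],
    [0,0,0,0,0,0],
    [0,0,0,0,0,0],
  ],
  fingers=1,
  force=12,
)

```text
t: 3.28
tool_pos: [0.4756, -0.078, 0.1893]
orientation: [-1.149, 2.924, -0.0]
force: [-0.0, -0.7, 1.1]
opening: 0.0155
gripper_force: 12.1
```

Call:
arm_command(
  increments=[
    [0,0,-0.05,0,0,0],
    [0,0,-0.15,0,0,0],
    [0,0,-0.3,0,0,0],
    [0,0,-0.4,0,0,0],
    [0,0,-0.45,0,0,0],
  ],
)

```text
t: 3.9
tool_pos: [0.476, -0.0781, 0.281]
orientation: [-1.148, 2.922, -0.002]
force: [-0.3, 0.6, -0.3]
opening: 0.0153
gripper_force: 12.0
```

```bash
python3 p.py .573 .171 .27 2.6
```

```text
q6 -148.3 tool [ 0.476  -0.0781  0.281 ] open 0.0153
turn deg [-0.1  0.1 40.3] q6 at end ~ -76.0
call [-1.0, 0.484, 0.046] [-0.0004, 0.0005, 0.1861] steps mm 222.0
call [-0.115, 0.194, 0.009] [-0.0001, 0.0001, 0.0378] steps mm 45.0
```

Call:
arm_command(
  increments=[
    [-0.15,0.07,0,0,0,0.03],
    [-0.38,0.18,0,0,0,0.07],
    [-0.62,0.3,0,0,0,0.115],
    [-0.85,0.41,0,0,0,0.158],
    [-1,0.484,0,0,0,0.186],
  ],
)

```text
t: 4.53
tool_pos: [0.5564, 0.1313, 0.2787]
orientation: [0.254, -3.131, -0.0]
force: [0.3, -1.1, -0.8]
opening: 0.0155
gripper_force: 12.0
```

Call:
arm_command(
  increments=[
    [-0.05,0.1,0,0,0,0.019],
    [-0.115,0.194,0,0,0,0.038],
    [-0.115,0.194,0,0,0,0.038],
    [-0.115,0.194,0,0,0,0.038],
    [-0.115,0.194,0,0,0,0.038],
  ],
)

```text
t: 5.15
tool_pos: [0.5723, 0.1704, 0.279]
orientation: [0.071, -3.14, 0.0]
force: [-0.6, -0.5, -0.9]
opening: 0.0152
gripper_force: 12.0
```

```bash
python3 - <<'E'
from plant import *
from h import *
np.set_printoptions(suppress=True,precision=1)
z=read_state()["tool_pos"][2]-.178
for n in("wrist","side"):
    c=read_camera(n);cv2.imwrite(f"pics/{n}2.png",c["image"][:,:,::-1])
    b=blobs(c,(12,70,70),(28,255,255),z,300,90000);print(n,z,b[(abs(b[:,2]-573)<60)&(abs(b[:,3]-171)<60)])
E
python3 p.py .573 .171 .209 2.6
```

```text
wrist 0.1009729632407047 [[284.9 322.2 618.3 192.2  44.7   5.2   6.4]
 [210.  322.3 620.1 149.7  44.6   5.2 178.7]
 [247.4 196.5 557.  168.2  98.2  38.5   2.6]]
side 0.1009729632407047 []
q6 -80.9 tool [0.5724 0.1705 0.2791] open 0.0156
turn deg [-0. -0. -0.] q6 at end ~ -76.0
call [-0.003, 0.003, 0.351] [-0.0, -0.0001, -0.0002] steps mm 70.0
```

View pics/wrist2.png

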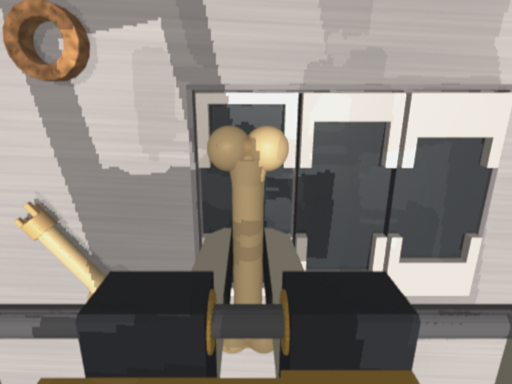

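The bone hangs level, knuckles at (228,148) and (268,148), and is aligned with the long pocket. I'm lowering it.

Call:
arm_command(
  increments=[
    [0,0,0.08,0,0,0],
    [0,0,0.16,0,0,0],
    [0,0,0.23,0,0,0],
    [0,0,0.28,0,0,0],
    [0,0,0.3,0,0,0],
  ],
)

```text
t: 5.88
tool_pos: [0.5721, 0.1711, 0.2179]
orientation: [0.071, -3.139, 0.0]
force: [-0.7, 1.0, -0.7]
opening: 0.0156
gripper_force: 12.0
```

Call:
arm_command(
  increments=[
    [0,0,0.015,0,0,0],
    [0,0,0.03,0,0,0],
    [0,0,0.042,0,0,0],
    [0,0,0.05,0,0,0],
    [0,0,0.055,0,0,0],
  ],
)

```text
t: 6.5
tool_pos: [0.5725, 0.1712, 0.2082]
orientation: [-0.071, 3.141, 0.0]
force: [0.8, 0.8, 0.0]
opening: 0.0153
gripper_force: 12.0
```

Call:
arm_command(
  increments=[
    [0,0,0.005,0,0,0],
    [0,0,0.005,0,0,0],
    [0,0,0.005,0,0,0],
    [0,0,0.005,0,0,0],
    [0,0,0.005,0,0,0],
  ],
)

```text
t: 7.12
tool_pos: [0.5726, 0.1712, 0.2073]
orientation: [-0.071, 3.141, 0.0]
force: [-0.4, 0.7, 1.8]
opening: 0.0156
gripper_force: 12.0
```

Call:
arm_command(
  increments=[
    [0,0,0,0,0,0],
    [0,0,0,0,0,0],
    [0,0,0,0,0,0],
    [0,0,0,0,0,0],
    [0,0,0,0,0,0],
  ],
  fingers=0.14,
)

```text
t: 7.75
tool_pos: [0.5725, 0.1712, 0.2071]
orientation: [0.071, -3.141, -0.0]
force: [0.4, 0.3, 0.0]
opening: 0.04
gripper_force: 0.0
```

Call:
arm_command(
  increments=[
    [0,0,-0.08,0,0,0],
    [0,0,-0.16,0,0,0],
    [0,0,-0.26,0,0,0],
    [0,0,-0.36,0,0,0],
    [0,0,-0.4,0,0,0],
  ],
)

```text
t: 8.38
tool_pos: [0.5732, 0.1713, 0.2899]
orientation: [-0.071, 3.137, 0.001]
force: [-0.0, -0.6, 0.5]
opening: 0.0401
gripper_force: 0.0
```

```bash
python3 - <<'E'
from plant import *
from h import *
np.set_printoptions(suppress=True,precision=1)
for n in("wrist","side","top"):
    c=read_camera(n);cv2.imwrite(f"pics/{n}3.png",c["image"][:,:,::-1])
    b=blobs(c,(12,70,70),(28,255,255),.029,80,90000);print(n,b[(abs(b[:,2]-573)<60)&(abs(b[:,3]-171)<60)])
E
python3 p.py .6247 -.182 .27 16.6
```

```text
wrist [[247.1 189.  573.8 169.7 130.8  39.6   2.6]]
side [[256.5 156.2 572.8 172.1 129.   46.4   2. ]]
top [[217.7 198.4 543.  171.3  71.7  36.4   2.4]]
q6 -80.9 tool [0.5726 0.1712 0.2876] open 0.04
turn deg [  0.   0. -14.] q6 at end ~ -123.0
call [-0.102, -1.0, 0.049] [0.0, 0.0002, -0.0438] steps mm 201.0
call [0.028, -0.779, 0.038] [0.0, 0.0001, -0.034] steps mm 156.0
```

View pics/wrist3.png

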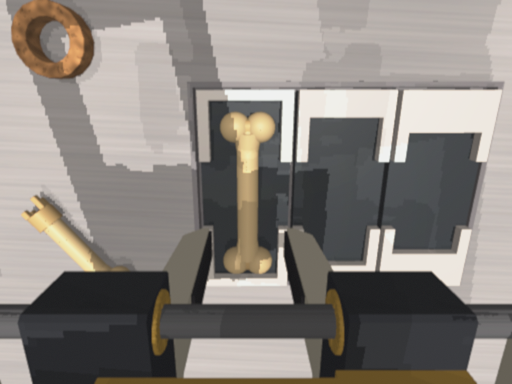

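The long bone lies in its pocket, measured within 2 mm of the seat. The short bone is next.

Call:
arm_command(
  increments=[
    [-0.1,-1,0.04,0,0,-0.044],
    [-0.1,-1,0.04,0,0,-0.044],
    [-0.1,-1,0.04,0,0,-0.044],
    [-0.1,-1,0.04,0,0,-0.044],
    [-0.1,-1,0.04,0,0,-0.044],
  ],
  fingers=-0.3,
)

```text
t: 9.15
tool_pos: [0.6012, -0.0284, 0.2781]
orientation: [0.284, -3.127, -0.001]
force: [-0.2, -0.1, 0.5]
opening: 0.0603
gripper_force: 0.0
```

Call:
arm_command(
  increments=[
    [0.03,-0.78,0.04,0,0,-0.034],
    [0.03,-0.78,0.04,0,0,-0.034],
    [0.03,-0.78,0.04,0,0,-0.034],
    [0.03,-0.78,0.04,0,0,-0.034],
    [0.03,-0.78,0.04,0,0,-0.034],
  ],
)

```text
t: 9.78
tool_pos: [0.6242, -0.1801, 0.2707]
orientation: [0.457, -3.108, -0.002]
force: [0.0, 0.4, -0.4]
opening: 0.0605
gripper_force: 0.0
```

```bash
python3 - <<'E'
from plant import *
from h import *
np.set_printoptions(suppress=True,precision=1)
c=read_camera("wrist");cv2.imwrite("pics/wr4.png",c["image"][:,:,::-1])
b=blobs(c,(12,70,70),(28,255,255),.011,300,90000);print(b)
E
python3 p.py .6247 -.182 .189 16.6
```

```text
[[ 369.6  378.2  768.5  -61.   344.2   15.2  106.6]
 [ 379.2  322.3  700.5  -39.9   71.3   19.8   27.7]
 [ 115.9  322.4  765.  -257.6   70.2   19.6    5.6]
 [ 474.5  248.5  617.    10.8   76.7   25.1   40.6]
 [ 359.7  228.7  627.8  -86.2   78.8   24.6   19.2]
 [ 243.6  195.9  625.4 -184.4   83.8   38.7   17.1]
 [  87.6  165.5  639.2 -306.5  124.6   33.1  170.9]]
q6 -127.4 tool [ 0.6242 -0.1799  0.2709] open 0.0607
turn deg [ 0.1 -0.   0.1] q6 at end ~ -123.0
call [0.001, -0.011, 0.409] [0.0003, -0.0001, 0.0008] steps mm 82.0
```

Call:
arm_command(
  increments=[
    [0,-0.014,0.1,0,0,0],
    [0,-0.014,0.2,0,0,0],
    [0,-0.014,0.3,0,0,0],
    [0,-0.014,0.37,0,0,0],
    [0,-0.014,0.41,0,0,0],
  ],
)

```text
t: 10.45
tool_pos: [0.6244, -0.1847, 0.1874]
orientation: [0.454, -3.107, -0.001]
force: [0.8, 0.2, 0.9]
opening: 0.0604
gripper_force: 0.0
```

Call:
arm_command(
  increments=[
    [0,0,0,0,0,0],
    [0,0,0,0,0,0],
    [0,0,0,0,0,0],
    [0,0,0,0,0,0],
    [0,0,0,0,0,0],
  ],
  fingers=1,
)

```text
t: 11.08
tool_pos: [0.6249, -0.1849, 0.1895]
orientation: [-0.454, 3.108, -0.0]
force: [0.6, -1.0, 1.5]
opening: 0.0155
gripper_force: 12.1
```

Call:
arm_command(
  increments=[
    [0,0,-0.05,0,0,0],
    [0,0,-0.15,0,0,0],
    [0,0,-0.3,0,0,0],
    [0,0,-0.42,0,0,0],
    [0,0,-0.5,0,0,0],
  ],
)

```text
t: 11.7
tool_pos: [0.6254, -0.1851, 0.2925]
orientation: [-0.454, 3.106, -0.003]
force: [0.5, -0.6, -0.6]
opening: 0.0154
gripper_force: 12.0
```

```bash
python3 p.py .566 .319 .28 2.6
```

```text
q6 -127.6 tool [ 0.6254 -0.1851  0.2925] open 0.0154
turn deg [-0.1  0.2 14. ] q6 at end ~ -63.0
call [-0.175, 1.0, 0.023] [-0.0002, 0.0004, 0.0312] steps mm 203.0
call [-0.075, 1.0, 0.024] [-0.0002, 0.0004, 0.0308] steps mm 201.0
call [0.011, 0.52, 0.013] [-0.0001, 0.0002, 0.016] steps mm 104.0
```

Call:
arm_command(
  increments=[
    [-0.03,0.15,0,0,0,0.005],
    [-0.07,0.4,0,0,0,0.012],
    [-0.11,0.65,0,0,0,0.02],
    [-0.15,0.87,0,0,0,0.027],
    [-0.175,1,0,0,0,0.031],
  ],
)

```text
t: 12.32
tool_pos: [0.6007, 0.019, 0.2898]
orientation: [-0.304, 3.127, 0.0]
force: [0.4, 0.3, -0.1]
opening: 0.0156
gripper_force: 12.0
```

Call:
arm_command(
  increments=[
    [-0.015,0.2,0,0,0,0.006],
    [-0.03,0.42,0,0,0,0.012],
    [-0.05,0.64,0,0,0,0.019],
    [-0.065,0.84,0,0,0,0.026],
    [-0.075,1,0,0,0,0.031],
  ],
)

```text
t: 12.95
tool_pos: [0.5772, 0.2176, 0.2898]
orientation: [-0.15, 3.138, 0.0]
force: [0.9, -0.2, -0.5]
opening: 0.0155
gripper_force: 12.0
```

Call:
arm_command(
  increments=[
    [0,0.15,0,0,0,0.005],
    [0,0.3,0,0,0,0.01],
    [0.01,0.43,0,0,0,0.014],
    [0.01,0.52,0,0,0,0.016],
    [0.01,0.52,0,0,0,0.016],
  ],
)

```text
t: 13.58
tool_pos: [0.5654, 0.3202, 0.2893]
orientation: [-0.073, 3.141, 0.0]
force: [1.1, 0.5, -0.3]
opening: 0.0153
gripper_force: 12.0
```

```bash
python3 - <<'E'
from plant import *
from h import *
np.set_printoptions(suppress=True,precision=1)
z=read_state()["tool_pos"][2]-.178
c=read_camera("wrist");cv2.imwrite("pics/wr5.png",c["image"][:,:,::-1])
b=blobs(c,(12,70,70),(28,255,255),z,300,90000);print(b)
E
python3 p.py .566 .319 .218 2.6
```

```text
[[270.8 378.2 652.3 310.8 233.3  10.   92.6]
 [285.  322.4 611.6 342.2  44.7   5.3   6.5]
 [210.2 322.  613.6 299.7  44.7   5.2 178.8]
 [247.4 226.1 561.6 318.5  75.8  39.1   2.6]
 [ 52.8 190.8 543.2 219.4  86.   28.6   2.4]]
q6 -67.7 tool [0.5657 0.3193 0.2892] open 0.0153
turn deg [-0.  0.  0.] q6 at end ~ -63.0
call [-0.002, -0.001, 0.356] [-0.0001, 0.0, 0.0003] steps mm 71.0
```

View pics/wr5.png

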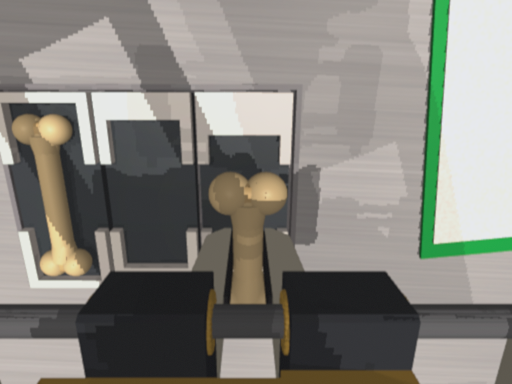

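The short bone is level above the short pocket, with knuckles at (230,193) and (266,193).

Call:
arm_command(
  increments=[
    [0,0,0.08,0,0,0],
    [0,0,0.17,0,0,0],
    [0,0,0.26,0,0,0],
    [0,0,0.33,0,0,0],
    [0,0,0.36,0,0,0],
  ],
)

```text
t: 14.25
tool_pos: [0.5652, 0.319, 0.2153]
orientation: [0.071, -3.139, 0.001]
force: [0.7, -0.1, -0.1]
opening: 0.0154
gripper_force: 12.0
```

Call:
arm_command(
  increments=[
    [0,0,0.012,0,0,0],
    [0,0,0.024,0,0,0],
    [0,0,0.036,0,0,0],
    [0,0,0.046,0,0,0],
    [0,0,0.05,0,0,0],
  ],
)

```text
t: 14.88
tool_pos: [0.5657, 0.3193, 0.2074]
orientation: [-0.071, 3.141, 0.0]
force: [-2.0, -0.3, 4.2]
opening: 0.0155
gripper_force: 12.0
```

In contact (4 N), so I'm releasing it.

Call:
arm_command(
  increments=[
    [0,0,0,0,0,0],
    [0,0,0,0,0,0],
    [0,0,0,0,0,0],
    [0,0,0,0,0,0],
    [0,0,0,0,0,0],
  ],
  fingers=0.14,
)

```text
t: 15.5
tool_pos: [0.5657, 0.3193, 0.2071]
orientation: [-0.071, 3.141, -0.0]
force: [-0.3, 0.3, -0.4]
opening: 0.0399
gripper_force: 0.0
```

Call:
arm_command(
  increments=[
    [0,0,-0.08,0,0,0],
    [0,0,-0.16,0,0,0],
    [0,0,-0.26,0,0,0],
    [0,0,-0.36,0,0,0],
    [0,0,-0.45,0,0,0],
  ],
)

```text
t: 16.12
tool_pos: [0.5658, 0.3194, 0.2993]
orientation: [-0.071, 3.139, 0.001]
force: [0.1, -0.4, 1.1]
opening: 0.04
gripper_force: 0.0
```

```bash
python3 - <<'E'
from plant import *
from h import *
np.set_printoptions(suppress=True,precision=1)
for n in("wrist","side"):
    c=read_camera(n)
    b=blobs(c,(12,70,70),(28,255,255),.029,80,90000);print(n,b[(abs(b[:,2]-570)<60)&(b[:,3]>100)])
E
python3 p.py .4623 -.2988 .28 143.5
```

```text
wrist [[247.3 192.  566.8 318.   85.2  39.1   2.8]
 [ 60.6 186.9 573.8 169.5 131.9  43.1   2.4]]
side [[257.  156.  573.4 171.5 130.8  46.2   3.6]
 [242.3 124.5 565.7 319.9  84.5  46.8   3.8]]
q6 -67.7 tool [0.5666 0.3197 0.3009] open 0.0397
turn deg [ 0.2  0.2 39.1] q6 at end ~ -86.0
call [0.216, -1.0, 0.031] [0.0004, 0.0004, 0.0708] steps mm 205.0
call [-0.01, -1.0, 0.032] [0.0004, 0.0004, 0.0692] steps mm 200.0
call [-0.232, -1.0, 0.033] [0.0004, 0.0004, 0.0711] steps mm 205.0
call [-0.038, -0.078, 0.003] [0.0, 0.0, 0.006] steps mm 17.0
```

Short bone is seated within 1 mm. The medium bone is next.

Call:
arm_command(
  increments=[
    [0.216,-1,0.03,0,0,0.07],
    [0.216,-1,0.03,0,0,0.07],
    [0.216,-1,0.03,0,0,0.07],
    [0.216,-1,0.03,0,0,0.07],
    [0.216,-1,0.03,0,0,0.07],
  ],
  fingers=-0.3,
)

```text
t: 16.85
tool_pos: [0.5314, 0.1168, 0.2909]
orientation: [-0.277, -3.129, -0.0]
force: [0.0, 0.6, 0.1]
opening: 0.0601
gripper_force: 0.0
```

Call:
arm_command(
  increments=[
    [-0.01,-1,0.03,0,0,0.07],
    [-0.01,-1,0.03,0,0,0.07],
    [-0.01,-1,0.03,0,0,0.07],
    [-0.01,-1,0.03,0,0,0.07],
    [-0.01,-1,0.03,0,0,0.07],
  ],
)

```text
t: 17.48
tool_pos: [0.4993, -0.0792, 0.2851]
orientation: [0.617, 3.08, 0.001]
force: [0.1, -0.2, -0.6]
opening: 0.0605
gripper_force: 0.0
```

Call:
arm_command(
  increments=[
    [-0.23,-1,0.03,0,0,0.07],
    [-0.23,-1,0.03,0,0,0.07],
    [-0.23,-1,0.03,0,0,0.07],
    [-0.23,-1,0.03,0,0,0.07],
    [-0.23,-1,0.03,0,0,0.07],
  ],
)

```text
t: 18.1
tool_pos: [0.4651, -0.2813, 0.2789]
orientation: [-0.95, -2.994, -0.001]
force: [-0.0, 0.1, -0.5]
opening: 0.0604
gripper_force: 0.0
```

```bash
python3 p.py .4623 -.2988 .27 143.5
```

```text
q6 -91.4 tool [ 0.4651 -0.2813  0.2789] open 0.0604
turn deg [ 0.  -0.   1.3] q6 at end ~ -86.0
call [-0.039, -0.08, 0.044] [0.0002, -0.0002, 0.0071] steps mm 20.0
```

Call:
arm_command(
  increments=[
    [-0.04,-0.08,0.044,0,0,0.007],
    [-0.04,-0.08,0.044,0,0,0.007],
    [-0.04,-0.08,0.044,0,0,0.007],
    [-0.04,-0.08,0.044,0,0,0.007],
    [-0.04,-0.08,0.044,0,0,0.007],
  ],
)

```text
t: 18.73
tool_pos: [0.4617, -0.2995, 0.2706]
orientation: [0.982, 2.984, -0.0]
force: [-0.7, 0.1, -0.3]
opening: 0.06
gripper_force: 0.0
```

```bash
python3 - <<'E'
from plant import *
from h import *
np.set_printoptions(suppress=True,precision=1)
c=read_camera("wrist");cv2.imwrite("pics/wr6.png",c["image"][:,:,::-1])
b=blobs(c,(12,70,70),(28,255,255),.011,300,90000);print(b)
E
python3 p.py .4623 -.2988 .189 143.5
```

```text
[[ 371.3  378.1  645.  -343.4  343.    15.2   53.5]
 [ 379.2  322.5  620.6 -276.5   70.2   19.6  154.6]
 [ 115.7  322.4  485.5 -458.8   70.2   19.9  132.5]
 [ 247.6  194.9  462.9 -301.1  105.6   39.   143.5]]
q6 -91.9 tool [ 0.4617 -0.2996  0.2705] open 0.0602
turn deg [0. 0. 0.] q6 at end ~ -86.0
call [0.0, 0.005, 0.408] [0.0, 0.0001, 0.0002] steps mm 82.0
```

View pics/wr6.png

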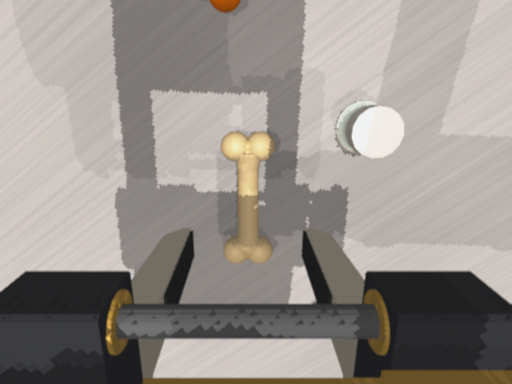

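The medium bone at (248,195) is centred between the fingers. The cup at (375,132) is clear.

Call:
arm_command(
  increments=[
    [0,0.003,0.1,0,0,0],
    [0,0.003,0.2,0,0,0],
    [0,0.003,0.3,0,0,0],
    [0,0.003,0.37,0,0,0],
    [0,0.003,0.408,0,0,0],
  ],
)

```text
t: 19.4
tool_pos: [0.4618, -0.2991, 0.188]
orientation: [-0.983, -2.983, -0.0]
force: [-0.5, -0.0, -0.5]
opening: 0.0604
gripper_force: 0.0
```

Call:
arm_command(
  increments=[
    [0,0,0,0,0,0],
    [0,0,0,0,0,0],
    [0,0,0,0,0,0],
    [0,0,0,0,0,0],
    [0,0,0,0,0,0],
  ],
  fingers=1,
)

```text
t: 20.02
tool_pos: [0.462, -0.2993, 0.1889]
orientation: [0.983, 2.984, -0.0]
force: [-0.1, -0.1, 0.8]
opening: 0.0154
gripper_force: 12.1
```

Call:
arm_command(
  increments=[
    [0,0,-0.05,0,0,0],
    [0,0,-0.15,0,0,0],
    [0,0,-0.3,0,0,0],
    [0,0,-0.42,0,0,0],
    [0,0,-0.5,0,0,0],
  ],
)

```text
t: 20.65
tool_pos: [0.4622, -0.2995, 0.2907]
orientation: [0.983, 2.982, -0.001]
force: [-0.2, 0.4, -0.2]
opening: 0.0155
gripper_force: 12.0
```

```bash
python3 p.py .5697 .2448 .29 2.6
```

```text
q6 -91.8 tool [ 0.4622 -0.2995  0.2907] open 0.0155
turn deg [ -0.    0.1 -39.1] q6 at end ~ -69.0
call [0.473, 1.0, 0.0] [-0.0001, 0.0002, -0.0866] steps mm 221.0
call [0.171, 1.0, 0.001] [-0.0001, 0.0002, -0.0794] steps mm 203.0
call [-0.052, 0.651, 0.001] [-0.0001, 0.0001, -0.0511] steps mm 131.0
```

Call:
arm_command(
  increments=[
    [0.07,0.15,0,0,0,-0.013],
    [0.19,0.4,0,0,0,-0.035],
    [0.3,0.64,0,0,0,-0.055],
    [0.41,0.86,0,0,0,-0.075],
    [0.473,1,0,0,0,-0.087],
  ],
)

```text
t: 21.28
tool_pos: [0.5047, -0.08, 0.2888]
orientation: [-0.563, -3.09, -0.0]
force: [1.0, -0.3, -1.0]
opening: 0.0156
gripper_force: 12.0
```

Call:
arm_command(
  increments=[
    [0.034,0.2,0,0,0,-0.016],
    [0.07,0.42,0,0,0,-0.033],
    [0.11,0.64,0,0,0,-0.05],
    [0.145,0.84,0,0,0,-0.067],
    [0.171,1,0,0,0,-0.079],
  ],
)

```text
t: 21.9
tool_pos: [0.5438, 0.1186, 0.2887]
orientation: [-0.177, -3.136, -0.0]
force: [0.7, -0.8, -0.4]
opening: 0.0159
gripper_force: 12.0
```

Call:
arm_command(
  increments=[
    [-0.015,0.18,0,0,0,-0.014],
    [-0.03,0.38,0,0,0,-0.03],
    [-0.045,0.56,0,0,0,-0.044],
    [-0.052,0.65,0,0,0,-0.051],
    [-0.052,0.65,0,0,0,-0.051],
  ],
)

```text
t: 22.52
tool_pos: [0.569, 0.2454, 0.2885]
orientation: [0.073, -3.14, 0.001]
force: [0.5, -0.7, -0.2]
opening: 0.0152
gripper_force: 12.0
```

```bash
python3 - <<'E'
from plant import *
from h import *
np.set_printoptions(suppress=True,precision=1)
z=read_state()["tool_pos"][2]-.178
c=read_camera("wrist")
b=blobs(c,(12,70,70),(28,255,255),z,300,90000);print(b)
E
python3 p.py .5697 .2448 .217 2.6
```

```text
[[270.1 378.2 655.7 235.9 233.2  10.   92.6]
 [284.9 322.1 615.  267.2  44.7   5.2   6.5]
 [210.1 322.2 617.  224.8  44.7   5.2 178.8]
 [ 23.1 279.4 593.9 117.6  30.6  28.8  57.3]
 [247.4 212.1 559.7 243.4  86.3  39.3   2.6]
 [344.  197.1 540.1 291.6  56.2  26.8   2.1]
 [150.2 189.1 543.3 193.5  83.   26.8   2.6]]
q6 -74.1 tool [0.569  0.2445 0.2885] open 0.0158
turn deg [-0. -0. -0.] q6 at end ~ -69.0
call [-0.004, 0.002, 0.357] [-0.0002, -0.0002, -0.0001] steps mm 71.0
```

Call:
arm_command(
  increments=[
    [-0.003,0,0.08,0,0,0],
    [-0.003,0,0.17,0,0,0],
    [-0.003,0,0.26,0,0,0],
    [-0.003,0,0.33,0,0,0],
    [-0.003,0,0.36,0,0,0],
  ],
)

```text
t: 23.2
tool_pos: [0.5692, 0.2446, 0.2149]
orientation: [0.071, -3.139, 0.001]
force: [0.5, -0.9, -0.8]
opening: 0.0157
gripper_force: 12.0
```

Call:
arm_command(
  increments=[
    [0,0,0.012,0,0,0],
    [0,0,0.022,0,0,0],
    [0,0,0.032,0,0,0],
    [0,0,0.04,0,0,0],
    [0,0,0.044,0,0,0],
  ],
)

```text
t: 23.82
tool_pos: [0.5698, 0.2449, 0.208]
orientation: [-0.071, 3.141, 0.0]
force: [-0.0, -0.0, -1.3]
opening: 0.0155
gripper_force: 12.0
```

Call:
arm_command(
  increments=[
    [0,0,0.003,0,0,0],
    [0,0,0.005,0,0,0],
    [0,0,0.005,0,0,0],
    [0,0,0.005,0,0,0],
    [0,0,0.005,0,0,0],
  ],
)

```text
t: 24.45
tool_pos: [0.5697, 0.2449, 0.207]
orientation: [-0.071, 3.141, 0.0]
force: [-0.3, -0.6, -0.0]
opening: 0.0154
gripper_force: 12.0
```

Call:
arm_command(
  increments=[
    [0,0,0,0,0,0],
    [0,0,0,0,0,0],
    [0,0,0,0,0,0],
    [0,0,0,0,0,0],
    [0,0,0,0,0,0],
  ],
  fingers=0.14,
)

```text
t: 25.08
tool_pos: [0.5697, 0.2448, 0.2069]
orientation: [0.071, -3.141, -0.0]
force: [0.1, 0.4, 0.1]
opening: 0.0399
gripper_force: 0.0
```

Call:
arm_command(
  increments=[
    [0,0,-0.08,0,0,0],
    [0,0,-0.16,0,0,0],
    [0,0,-0.3,0,0,0],
    [0,0,-0.45,0,0,0],
    [0,0,-0.6,0,0,0],
  ],
)

```text
t: 25.7
tool_pos: [0.5698, 0.2449, 0.3297]
orientation: [-0.071, 3.139, 0.001]
force: [0.5, 0.1, -0.5]
opening: 0.04
gripper_force: 0.0
```

Call:
arm_command(
  increments=[
    [0,0,0,0,0,0],
    [0,0,0,0,0,0],
    [0,0,0,0,0,0],
    [0,0,0,0,0,0],
    [0,0,0,0,0,0],
  ],
)

```text
t: 26.32
tool_pos: [0.5696, 0.2448, 0.3262]
orientation: [0.071, -3.14, 0.001]
force: [0.5, -0.2, -0.6]
opening: 0.0398
gripper_force: 0.0
```

```bash
python3 - <<'E'
from plant import *
from h import *
np.set_printoptions(suppress=True,precision=1)
for n in("wrist","side"):
    c=read_camera(n);cv2.imwrite(f"pics/{n}7.png",c["image"][:,:,::-1])
    b=blobs(c,(12,70,70),(28,255,255),.029,80,9000);print(n,b[(b[:,2]>400)&(b[:,2]<700)])
E
```

```text
wrist [[ 36.2 246.5 633.4  39.3  83.6  42.6  45.8]
 [332.6 183.6 566.9 318.3  84.4  40.4   2.6]
 [247.5 182.5 570.4 243.3 106.3  39.7   2.6]
 [162.3 175.7 573.8 169.7 130.9  40.2   2.6]
 [ 12.3  52.9 470.2  55.4  45.3  21.6 170.2]]
side [[ 346.9  308.3  632.8 -317.4  121.    32.1  171.1]
 [ 309.3  226.4  626.6 -102.4   88.1   38.8   20.6]
 [ 229.6  206.3  464.     8.9   59.5   49.9   95.5]
 [ 294.7  193.5  628.6    6.6  112.8   37.2   44.2]
 [ 256.2  156.1  572.1  172.1  130.3   46.4    1.9]
 [ 249.1  139.7  570.3  246.   106.6   48.7    3.1]
 [ 242.2  124.4  565.7  319.9   84.5   46.8    3.8]]
```

View pics/side7.png

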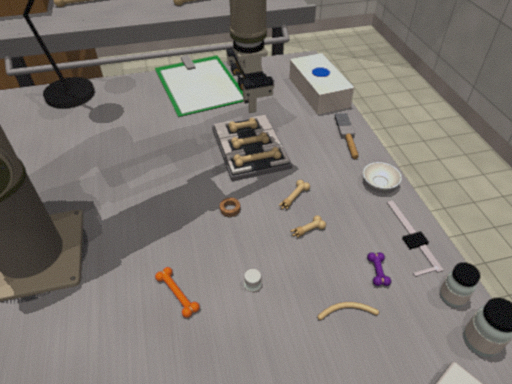

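All three bones lie in their own pockets. The snapped bones at (309,226) and (295,193) and the rib at (347,308) are at the same pixels as at the start.

```bash
python3 -c "
from plant import *
print(close_job())"
```

```text
the job is handed in; nothing more can be done
None
```

I laid all three whole bones in their matching cradles, each measuring about 2 mm or less from its seat and along its pocket; the snapped bones and rib hadn't moved, and I handed the job in at about 26 s (no verdict was returned).

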